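Cull the warped stand base on the granite plate

ROBOT

A 6-joint arm with a two-finger parallel gripper is mounted at the origin on the work surface. World frame = base frame: x ahead of the robot, y to its left, z up, the work surface at z = 0. Lengths are in m, angles in rad, forces in N, time in s.
With the tool pointing down it reaches from about 0.35 to 0.8 m from the base axis. Payload 7.3 kg.
Tool frame: the origin (TCP) lies between the finger pads; the fingertips stand 25 mm ahead of it and the grasp point (between the pads) lies 6 mm ahead of it (r.tip_extent is the distance from the TCP to the fingertips, in m); z points along the fingers, y is the line along which they close (so a half turn about z gives the same grasp; the last joint's range is limited). The gripper opens to 85 mm and grips with 20 to 120 N. Pads are 22 mm wide; open, the fingers measure 114 mm over their backs; the gripper's body (76 mm by 85 mm) begins 54 mm behind the grasp point. The pads swing forward as they close: fully open they stand 13 mm farther back than shut.
Start: joints at [0.986, 0.342, 1.524, -0, 1.275, -0.146], TCP at [0.223, 0.475, 0.256] pointing down, gripper open.
Joint ranges: [-2.53, 2.53], [-0.77, 2.02], [0.04, 2.7], [-1, 4.14], [0.28, 2.66], [-3.11, 3.11]. Speed limits (rad/s): [2.57, 2.57, 3.14, 3.14, 3.14, 3.14].

INTERFACE

Orientations are given as a unit quaternion [x, y, z, w].
In Python, from workcell import r, command_gripper, optics gives the robot as it stands. The module is installed in compiled form; this text tells all that it offers. Calls block until the motion is done:
- r.reach(position, orientation): joint-space move of the TCP to a pose.
- r.move_straight(position, orientation=None, speed=0.15, max_force=None): straight line of the TCP; orientation=None keeps the orientation; speed is the mean speed in m/s. With max_force (N) it stops when the force on the tool has changed by that much, and returns True; else False.
- r.movej(angles): joint-space move.
- command_gripper(opening, force=None): finger opening in m; force is the grip in N (None keeps the last); returns when the fingers have stopped.
- r.hold(seconds).
- r.solve_ik(position, orientation): joint angles nearest the present ones, or None.
- r.read_state(): the state.
- optics.get_image(name): name is "scene" or "top" or "wrist"; returns (picture, depth): 420x560x3 uint8, red, green, blue; 420x560 float32, m along the optical axis (not along the pixel's ray), 0 where there is no reading.
- optics.camera_model(name): a dict with "K" (3x3 intrinsics, pixels), "R" (3x3) and "t" (3): a world point X has camera coordinates R X + t; the wrist camera has in their place "tool_from_camera" (4x4, takes a point from camera to tool coordinates, whose origin is the TCP and whose axes are the flange's). Camera axes: x right, y down, z forward; pixel columns grow to the right and rows downward; lengths in m; the calibration is good to about 2 mm. A picture is of the moment at which its call begins: read the wrist's pose just before it. camera_model takes no time and is no camera call.
A pose or a line that the arm cannot do raises r.PlanningError and nothing moves.
- r.finish_job(): hands the job in; it is judged then, once.
The state is a dict: "time_s": time; "joint_positions": joint angles; "dq": joint speeds; "tau": joint torques, N m; "eef_pos": TCP position; "eef_rot": TCP orientation; "contact_force": force on the tool from outside, world axes, zero at the start; "torque": the same for the moment, N m; "grip_width": finger opening in m; "grip_force": force on a finger pad.
Only numpy, scipy, OpenCV 4.12 (cv2) and the standard library are available. Lean on these libraries where they do the work, as an engineer would, in place of code of your own. Each camera call takes 0.05 s, during which the arm holds its last target. There are 200 camera calls.

TASK

Three white acrylic fossil-stand bases with brass posts lie on the dark granite plate for a flatness check, and one is warped, with one corner standing clear of the granite. Prove it: press that raised corner down onto the granite so that the base rocks over and its opposite corner comes up. Then put the warped base in the red reject tray, standing on the tray's floor, and leave the two sound bases where they are.

Things in the scene. Friction and masses are not known exactly. Their poses are not given: they have to be found in the camera images.
- rocker: warped base: white acrylic plate 90 x 70 mm (x, y), 6 mm thick, twisted about x, on 4 mm feet at its corners; brass post 22 mm in diameter, 39 mm tall in the middle; 160 g. Origin: under its centre, at the granite's top, 50 mm above the table; z starts vertical, the post leaning 9 degrees. Under 3 N on the raised corner tips it about the other diagonal; it then stays tipped, leaning the other way
- raised_corner (a point): where to press: point on the top face of the warped base 9 mm inside both edges at the corner that stands up at the start; it starts 23 mm above the granite and comes down to 10 mm above it when the base has rocked over. It lies about 35 mm along x and 24 mm along y from the origin
- opposite_corner (a point): the same kind of point at the diagonally opposite corner; it starts down, 10 mm above the granite, and rises to 23 mm above it when the base has rocked over
- rocker_boss (a point): centre of the flat top of the warped base's brass post, about 52 mm above what the base stands on, before and after rocking; grip the post below this point, any way round (the plate's top is 39 mm further down)
- sound_1: a flat, sound base: the same white plate, feet and post (post top 49 mm above the granite), level on the granite; origin at the centre of its underside, at the feet
- sound_2: the other flat, sound base, the same; the three bases stand about 140 mm apart in a row
- reject_tray: red open tray fixed to the table, 180 x 180 mm outside, walls 5 mm thick and 25 mm high, floor 5 mm thick; origin at the centre of its underside on the table. A base fits in it at any yaw
Mind the look-alikes: they are no part of the job. What is shaped like the rocker but purple is not meant.

How it is judged:
By the outcome, as a careful person would: the job done as asked, in the order asked, and still so for the second after the job is handed in, with the robot touching nothing.
It also fails if it takes over 51 s, if anything falls off the work surface, if the arm or the gripper's body presses on something with over 40 N, if the wrist force passes 120 N, or if a joint passes its speed limit or range.

## Working session

There is one attempt and no reset: what is moved stays moved. The work goes in short steps, each a Python script; the robot and the scene stay as the last script left them, time stands still between calls to the robot, and variables do not carry over. Pictures are saved under pics/ and viewed, at most 10 in all, crops included, and the job is handed in when it is done.

```bash
mkdir -p pics
cat > h.py <<'E'
import numpy as np, cv2
from workcell import r, command_gripper, optics
def cloud(name):
    s=r.read_state(); im,d=optics.get_image(name); c=optics.camera_model(name); K=c["K"]
    v,u=np.mgrid[:420,:560]; P=np.stack([(u-K[0,2])/K[0,0]*d,(v-K[1,2])/K[1,1]*d,d],-1)
    if name=="wrist":
        from scipy.spatial.transform import Rotation as Ro
        T=c["tool_from_camera"]; P=P@T[:3,:3].T+T[:3,3]
        P=P@Ro.from_quat(s["eef_rot"]).as_matrix().T+s["eef_pos"]
    else: P=(P-c["t"])@c["R"]
    P[d==0]=np.nan
    return im,P
def save(im,n): cv2.imwrite(f"pics/{n}.png",im[:,:,::-1])
E
python3 - <<'E'
from h import *
s=r.read_state(); print(s["eef_rot"],s["time_s"])
for n in("top","scene"):
    im,P=cloud(n); save(im,n); np.savez(n,im=im,P=P); print(n,np.isfinite(P[...,2]).mean())
E
```

```text
[ 2.17636794e-01  9.76029523e-01 -7.20085668e-04 -2.78234744e-04] 0.0
top 0.9957525510204082
scene 0.996156462585034
```

View pics/top.png

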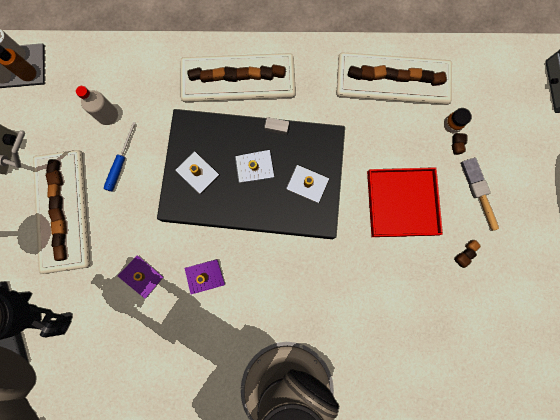

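View pics/scene.png

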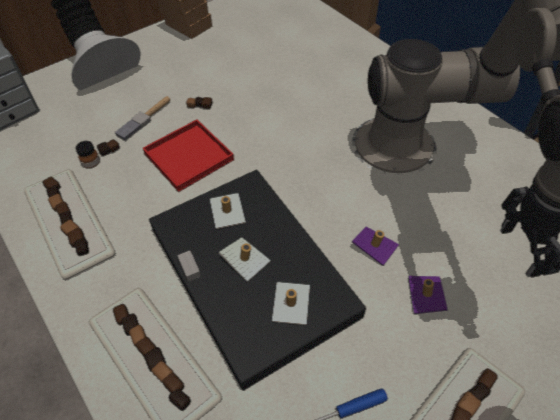

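The top view shows three white bases on the granite at about (197,172), (254,166) and (308,183). Two purple look-alikes stand off the plate and the red tray is at (404,202). I'll find the warped base from its plate's corner heights.

```bash
cat > m.py <<'E'
from h import *
def bases(im,P,gz=0.05):
    hsv=cv2.cvtColor(im,cv2.COLOR_RGB2HSV); z=P[...,2]
    m=((hsv[...,1]<60)&(hsv[...,2]>110)&(z>gz+.004)&(z<gz+.03)).astype(np.uint8)
    m=cv2.morphologyEx(m,cv2.MORPH_OPEN,np.ones((3,3)))
    out=[]
    for c in cv2.findContours(m,cv2.RETR_EXTERNAL,cv2.CHAIN_APPROX_NONE)[0]:
        if cv2.contourArea(c)<300: continue
        k=np.zeros_like(m); cv2.drawContours(k,[c],-1,1,-1); k=k&m
        X=P[k>0]; X=X[np.isfinite(X).all(1)]
        rc=cv2.minAreaRect((X[:,:2]*1000).astype(np.float32)); 
        if max(rc[1])>125 : continue
        bx=cv2.boxPoints(rc)/1000; ce=np.array(rc[0])/1000
        A=np.c_[X[:,:2]-ce,np.ones(len(X))]; co=np.linalg.lstsq(A,X[:,2],rcond=None)[0]
        hs=[]
        for b in bx:
            p=b+(ce-b)/np.linalg.norm(ce-b)*.0127
            q=X[np.linalg.norm(X[:,:2]-p,axis=1)<.008]
            hs.append((p.round(4).tolist(), round(float(np.median(q[:,2])),4) if len(q) else None))
        print("px",c.mean((0,1)).round(),"rect",np.round(rc[0],1),np.round(rc[1],1),round(rc[2],1),"slope",co.round(3),"n",len(X)); print("  ",hs)
        # post
        d=np.linalg.norm(P[...,:2]-ce,axis=-1); t=(d<.03)&(z>gz+.036)&(z<gz+.065)
        print("   post",np.median(P[t],axis=0).round(4) if t.any() else None,t.sum())
        out.append((c,ce))
    return out
E
python3 - <<'E'
from m import *
for n in("top","scene"):
    f=np.load(n+".npz"); im,P=f["im"],f["P"]; print(n); bases(im,P)
    hsv=cv2.cvtColor(im,cv2.COLOR_RGB2HSV); red=((hsv[...,0]<6)|(hsv[...,0]>174))&(hsv[...,1]>200)&(hsv[...,2]>90)
    X=P[red]; X=X[(X[:,2]<.04)&(X[:,1]<0)]; rc=cv2.minAreaRect((X[:,:2]*1000).astype(np.float32)); print("tray",rc,np.percentile(X[:,2],[5,50,95]))
    g=P[(hsv[...,2]<70)&(P[...,2]>.03)&(P[...,2]<.07)]; print("granite z",np.median(g[:,2]))
im=np.load("top.npz")["im"]; sc=np.load("scene.npz")["im"]
a=cv2.resize(im[140:210,165:340],None,fx=4,fy=4,interpolation=2); b=cv2.resize(sc[185:330,185:330],(300,300),interpolation=2)
o=np.zeros((590,700,3),np.uint8); o[:280,:700]=a; o[285:585,:300]=b; save(o,"crop")
E
```

```text
top
px [307. 183.] rect [516.9 -50.8] [89.6 70.2] 66.5 slope [-0.002  0.001  0.06 ] n 845
   [([0.478, -0.0719], 0.0601), ([0.5281, -0.0936], 0.06), ([0.5558, -0.0298], 0.0596), ([0.5058, -0.008], 0.0597)]
   post [ 0.5158 -0.0513  0.0988] 68
px [196. 171.] rect [545.7 233.1] [90.5 68.9] 45.6 slope [0.004 0.    0.06 ] n 796
   [([0.502, 0.2266], 0.0598), ([0.5402, 0.1892], 0.06), ([0.5894, 0.2395], 0.0601), ([0.5512, 0.2769], 0.0607)]
   post [0.543  0.2315 0.0992] 69
px [254. 166.] rect [560.6  85.3] [69.8 90.7] 8.5 slope [ 0.143 -0.075  0.064] n 869
   [([0.5285, 0.1162], 0.0606), ([0.5389, 0.0464], 0.0601), ([0.5927, 0.0545], 0.0739), ([0.5822, 0.1242], 0.0608)]
   post [0.5538 0.0863 0.1023] 68
tray ((477.63323974609375, -309.497802734375), (179.48635864257812, 179.4456329345703), 1.8810920715332031) [0.00189525 0.00524255 0.02451753]
granite z 0.04992159049275192
scene
px [291. 303.] rect [541.6 233.6] [91.7 69. ] 46.6 slope [-0.003 -0.004  0.061] n 1116
   [([0.4975, 0.2261], 0.0608), ([0.5366, 0.1892], 0.0612), ([0.5856, 0.2411], 0.0605), ([0.5466, 0.278], 0.0604)]
   post [0.
[... 485 characters left out ...]
3  0.0986] 84Traceback (most recent call last):
  File "<stdin>", line 5, in <module>
    return _quantile_unchecked(
        a, q, axis, out, overwrite_input, method, keepdims, weights)
    return _ureduce(a,
                    func=_quantile_ureduce_func,
    ...<5 lines>...
                    overwrite_input=overwrite_input,
                    method=method)
    r = func(a, **kwargs)
    result = _quantile(arr,
                       quantiles=q,
    ...<2 lines>...
                       out=out,
                       weights=wgt)
    slices_having_nans = np.isnan(arr[-1, ...])
                                  ~~~^^^^^^^^^
IndexError: index -1 is out of bounds for axis 0 with size 0
```

Run:
```python
from h import *
import json
t=np.load("top.npz"); im=t["im"]; sc=np.load("scene.npz")["im"]
a=cv2.resize(im[140:210,165:340],None,fx=4,fy=4,interpolation=2); b=cv2.resize(sc[185:330,185:330],(300,300),interpolation=2)
o=np.zeros((590,700,3),np.uint8); o[:280,:700]=a; o[285:585,:300]=b
hsv=cv2.cvtColor(sc,cv2.COLOR_RGB2HSV); print("scene tray hsv",hsv[155,188],np.load("scene.npz")["P"][155,188])
from scipy.spatial.transform import Rotation as Ro
command_gripper(0.0,40)
q=[1,0,0,0]   # tool down; y flipped
best=None
for yaw in np.radians([-90,-8.5,81.5,0,90,171]):
    R=Ro.from_euler("z",yaw)*Ro.from_quat([1,0,0,0]); s=r.solve_ik([.565,.085,.25],R.as_quat())
    print(round(np.degrees(yaw),1),None if s is None else np.round(s,2))
    if s is not None:
        c=np.abs(np.array(s)-r.read_state()["joint_positions"]).max()
        if abs(s[5])<2.2 and (best is None or c<best[0]): best=(c,yaw,R.as_quat())
print(best)
r.reach([.50,.085,.27],best[2])
w,P=cloud("wrist"); save(w,"wrist1"); np.savez("wrist1",im=w,P=P)
o[285:585,300:700]=cv2.resize(w,(400,300)); save(o,"crop"); print(r.read_state()["time_s"])
from m import bases
bases(w,P)
```

```text
scene tray hsv [  1 184 155] [ 0.47445414 -0.31301594  0.00579362]
-90.0 None
-8.5 [ 0.02  0.43  1.4  -0.    1.31  1.73]
81.5 [ 0.02  0.43  1.4  -0.    1.31  0.16]
0.0 [ 0.02  0.43  1.4  -0.    1.31  1.59]
90.0 [ 0.02  0.43  1.4  -0.    1.31  0.02]
171.0 [ 0.02  0.43  1.4  -0.    1.31 -1.4 ]
(np.float64(0.9707960691282553), np.float64(1.4224433403753787), array([0.75756498, 0.65275975, 0.        , 0.        ]))
2.6667
px [334. 283.] rect [533.7 -33.9] [47.2 51.4] 67.5 slope [-0.006 -0.009  0.06 ] n 1262
   [([0.5129, -0.0415], None), ([0.5431, -0.054], 0.0602), ([0.5546, -0.0262], 0.0601), ([0.5244, -0.0137], 0.0602)]
   post None 0
px [457. 218.] rect [668.4  29.9] [60.  30.8] 79.7 slope [-0.001 -0.004  0.075] n 1684
   [([0.6556, 0.0132], 0.0751), ([0.6745, 0.0098], 0.0752), ([0.6812, 0.0465], 0.075), ([0.6623, 0.05], 0.0752)]
   post None 0
px [343. 176.] rect [560.5  85.9] [70.  90.9] 9.3 slope [ 0.135 -0.074  0.064] n 5790
   [([0.5279, 0.1164], 0.0602), ([0.5394, 0.0466], 0.0604), ([0.5931, 0.0554], 0.0736), ([0.5817, 0.1252], 0.0608)]
   post [0.5547 0.09   0.1024] 504
px [307.  29.] rect [543.  231.7] [85. 70.] 46.8 slope [-0.001  0.002  0.06 ] n 5255
   [([0.501, 0.2263], 0.0602), ([0.5402, 0.1895], 0.0602), ([0.585, 0.2372], 0.0601), ([0.5457, 0.274], None)]
   post [0.5433 0.2295 0.0991] 561
```

View pics/crop.png

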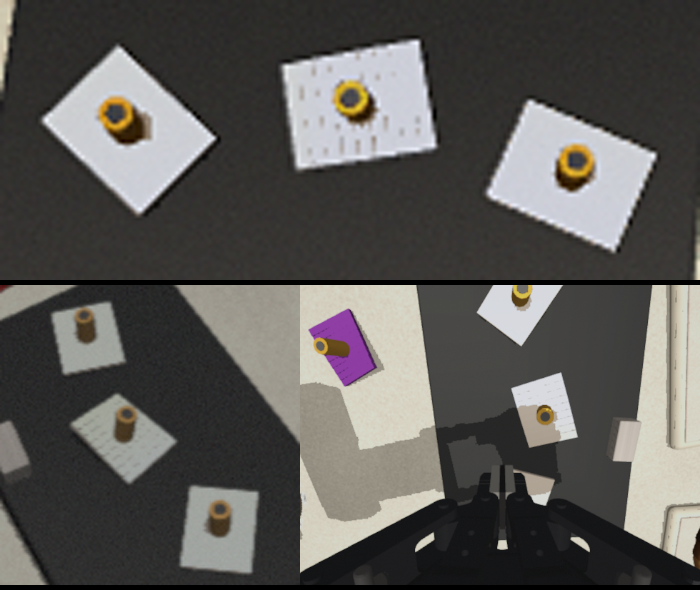

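The enlarged crop shows three white candidates: left (197,172), middle (254,166) and right (308,183). The left and right ones are level at z≈0.060. Only the middle one is warped: its far-right corner stands at z≈0.0737 and its post leans, and the purple ones are decoys. I'll press that corner.

Run:
```python
from h import *
from m import bases
from scipy.spatial.transform import Rotation as Ro
q=(Ro.from_euler("z",np.radians(81.5))*Ro.from_quat([1,0,0,0])).as_quat()
te=r.tip_extent; print("tip",te); p=np.array([.592,.0555])
r.reach([*p,.095+te],q)
print(r.move_straight([*p,.054+te],speed=.04,max_force=8)); s=r.read_state(); print("tip z",s["eef_pos"][2]-te,s["contact_force"])
r.hold(.2)
r.move_straight([*p,.12+te],speed=.2)
r.reach([.50,.085,.27],q)
im,P=cloud("wrist"); bases(im,P); print(r.read_state()["time_s"])
im,P=cloud("top"); save(im,"top2"); np.savez("top2",im=im,P=P)
```

```text
tip 0.025
True
tip z 0.05989926908932814 [-1.74820051 -0.37216136  7.91566651]
px [329. 279.] rect [526.8 -30.8] [46.9 66.5] 66.3 slope [-0.001 -0.011  0.06 ] n 1340
   [([0.4994, -0.0363], None), ([0.5412, -0.0547], 0.06), ([0.5542, -0.0252], 0.06), ([0.5123, -0.0068], 0.0597)]
   post None 0
px [458. 217.] rect [668.5  30. ] [59.7 30.7] 78.5 slope [ 0.004 -0.005  0.075] n 1707
   [([0.6555, 0.0137], 0.075), ([0.6741, 0.01], 0.0752), ([0.6815, 0.0463], 0.0751), ([0.6628, 0.0501], 0.0751)]
   post None 0
px [346. 174.] rect [564.1  84.5] [69.8 91.7] 8.6 slope [-0.149  0.068  0.064] n 5279
   [([0.5319, 0.1157], 0.0738), ([0.5426, 0.045], 0.061), ([0.5963, 0.0532], 0.0601), ([0.5856, 0.1239], 0.0603)]
   post [0.567  0.0837 0.1019] 604
px [306.  28.] rect [542.4 231.3] [83.6 70.1] 46.7 slope [-0.001  0.002  0.06 ] n 5161
   [([0.5008, 0.2264], 0.06), ([0.5399, 0.1895], 0.0601), ([0.584, 0.2362], 0.06), ([0.5448, 0.2731], None)]
   post [0.5432 0.2288 0.099 ] 507
5.6083
```

The base rocked over: the pressed corner is now at z 0.060 and the opposite corner at 0.074. Next I'll grip the post along its leaning axis and carry the base to the tray.

Run:
```python
from h import *
from scipy.spatial.transform import Rotation as Ro
n=np.array([.149,-.068,1]); n/=np.linalg.norm(n)
y=np.array([.99,-.15,0]); y-=n*(y@n); y/=np.linalg.norm(y); R=np.column_stack([np.cross(y,-n),y,-n]); q=Ro.from_matrix(R).as_quat()
top=np.array([.5695,.0825,.1022]); tcp=top-.013*n+.006*n
command_gripper(.055,40)
r.reach(tcp+.06*n,q); 
print("touch",r.move_straight(tcp,speed=.1,max_force=10))
command_gripper(0,40); s=r.read_state(); print("grip",s["grip_width"],s["grip_force"],s["contact_force"],s["time_s"])
tcp=s["eef_pos"]
r.move_straight(np.add(tcp,[0,0,.12]),speed=.15)
s=r.read_state(); print(s["grip_width"],s["grip_force"],s["contact_force"])
c0=np.array([.564,.0845]); c1=np.array([.4776,-.3095])
Z=Ro.from_euler("z",np.arctan2(c1[1],c1[0])-np.arctan2(c0[1],c0[0])); q2=(Z*Ro.from_quat(q)).as_quat()
d=Z.apply(np.array([*(tcp[:2]-c0),0])); pl=np.array([*(c1+d[:2]),tcp[2]-.045])
r.reach(pl+[0,0,.165],q2); r.move_straight(pl+[0,0,.012],speed=.15); r.hold(.2)
print("floor",r.move_straight(pl-[0,0,.004],speed=.02,max_force=3)); s=r.read_state(); print(s["eef_pos"]-pl,s["contact_force"],s["grip_width"],s["time_s"])
im,P=cloud("scene"); save(im,"placed"); np.savez("pl",pl=pl,q2=q2,n=Z.apply(n))
```

```text
touch False
grip 0.021020852848000673 38.97412955760956 [0.8329805  0.34298782 4.61856369] 7.975
0.02085358889742659 39.152289032936096 [ 0.26190401  0.17733644 -1.91659333]
floor True
[-6.72967102e-05  7.75225448e-05  3.94160413e-05] [-0.73487441 -0.38780995  3.85182754] 0.02102802366623313 12.4
```

View pics/placed.png

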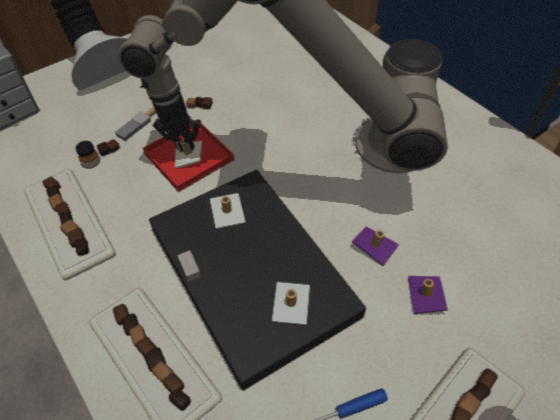

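The gripper holds the base in the tray at about (188,155), on the floor. The two sound bases at (227,210) and (291,303) haven't moved. I'll release and retreat.

Run:
```python
from h import *
from m import bases
f=np.load("pl.npz"); p=r.read_state()["eef_pos"]
command_gripper(.05); r.move_straight(p+.08*f["n"],f["q2"],speed=.1)
r.reach([.38,-.05,.32],[.7576,.6528,0,0]); r.hold(.3)
im,P=cloud("top"); save(im,"end"); print("tray"); bases(im,P,.005); print("granite"); bases(im,P); print(r.read_state()["time_s"])
```

```text
tray
px [476. 177.] rect [ 546.4 -506. ] [103.3  40.9] 16.5 slope [-0.029 -0.006  0.018] n 531
   [([0.5037, -0.5022], 0.0193), ([0.5126, -0.5324], 0.0199), ([0.5891, -0.5097], 0.0169), ([0.5801, -0.4795], 0.0179)]
   post None 0
granite
px [197. 172.] rect [545.4 232.9] [89.6 68.8] 45.7 slope [ 0.003 -0.003  0.06 ] n 816
   [([0.502, 0.2267], 0.0601), ([0.5402, 0.1894], 0.0606), ([0.5887, 0.2391], 0.0604), ([0.5506, 0.2764], 0.0603)]
   post [0.5435 0.2315 0.0992] 70
15.4667
```

View pics/end.png

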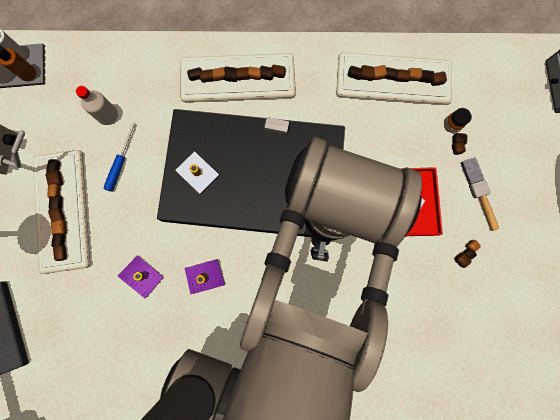

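The arm blocks the top view of the tray and of the right-hand sound base. I'll move it aside and check again.

Run:
```python
from h import *
from m import bases
r.reach([.223,.475,.30],[.2176,.976,0,0])
im,P=cloud("top"); save(im,"end2"); print("tray"); bases(im,P,.005); print("granite"); bases(im,P); print(r.read_state()["time_s"])
```

```text
tray
px [404. 202.] rect [ 477.5 -309.2] [90.4 68.9] 57.9 slope [-0.056  0.158  0.018] n 681
   [([0.4361, -0.3247], 0.0161), ([0.4815, -0.3531], 0.014), ([0.5188, -0.2937], 0.0159), ([0.4734, -0.2652], 0.0286)]
   post [ 0.478  -0.3114  0.0558] 80
px [476. 177.] rect [ 546.1 -505.1] [104.3  42.4] 18.8 slope [-0.034  0.006  0.018] n 520
   [([0.5026, -0.5026], 0.0196), ([0.5132, -0.5337], 0.019), ([0.5896, -0.5077], 0.0165), ([0.5791, -0.4766], 0.0182)]
   post None 0
granite
px [307. 183.] rect [516.8 -50.8] [89.5 70.6] 66.4 slope [-0.002  0.001  0.06 ] n 846
   [([0.4778, -0.0717], 0.0603), ([0.528, -0.0936], 0.0603), ([0.5558, -0.0299], 0.0599), ([0.5056, -0.0079], 0.0597)]
   post [ 0.5153 -0.0513  0.0991] 70
px [197. 172.] rect [545.7 233. ] [89.8 69. ] 45.6 slope [ 0.002 -0.002  0.06 ] n 810
   [([0.5022, 0.2268], 0.0598), ([0.5405, 0.1894], 0.0608), ([0.5892, 0.2392], 0.0604), ([0.551, 0.2766], 0.0596)]
   post [0.5431 0.2318 0.0988] 70
17.4917
```

View pics/end2.png

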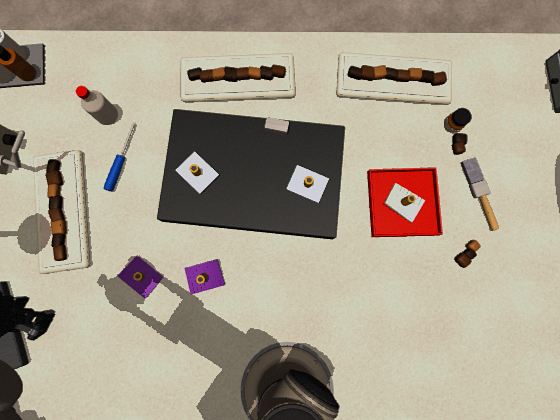

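The warped base stands on the tray floor at (404,202), centred in the tray. The sound bases at (197,172) and (308,183) are where they started.

```bash
python3 -c "
from workcell import r
print(r.finish_job())"
```

```text
the job is handed in; nothing more can be done
None
```

The warped base rocked over when its raised corner was pressed and now stands on the red tray's floor, the two sound bases did not move, and the job is handed in at about 17.5 s.

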